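Open the sprung specimen holder and load the round mount

TASK

Open the sprung specimen holder: draw its knob back along the slot as far as it goes, shift it sideways and let it settle down into the holding notch so that the jaw stays open by itself. Then take the small round black specimen mount (not the square one, not the wide one) and set it down gently, upright with its metal face still up, on the holder's base midway between the two jaws, and let go.

Things in the scene. Friction and masses are not known exactly. Their poses are not given: they have to be found in the camera images.
- holder: specimen holder fixed to the bench; grey base 200 (x) by 100 (y) by 20 mm; origin at the centre of its underside, z up. Fixed steel jaw (60 wide, top z 34) has its face at x -82. Specimen's place: on the base (z 20) midway in the parked gap, x -55, y 0. Knob axis at x = 22 mm + joint jaw, y = joint knob. Aluminium plate (top z 36) on its +x half has the J-shaped slot for the knob.
- jaw (a joint): pull of steel jaw and knob along the holder's +x, m: 0 closed, 0.054 end stop, 0.034 parked in the notch. A spring pulls it to 0 (4 N at 0, 9 N at the stop) and snaps it shut unless the knob is in the notch. Jaw 44 mm wide, top z 34, face at x -62 mm closed (gap to fixed jaw 20 mm), -28 parked (gap 54 mm).
- knob (a joint): sideways shift, m, along the holder's +y, of the upright steel knob: 22 mm across, gripped between z 46 and 74 mm (its top). 0 in the slot's straight channel, 0.020 (stop) at the notch. A round-tipped tongue parts the two: it can cross only while jaw is above 0.046. In the notch the spring draws it back to jaw 0.034, where it stays. Sideways it moves easily.
- round_mount: the specimen: upright cylinder of black resin, 30 mm across, 25 mm high, round polished metal face 16 mm across in its top; origin at the centre of its underside, z up; about 40 g, standing on the bench. Two black mounts near it are not wanted: a square one (30 by 30 by 25 mm) and a wide flat round one (48 mm across, 16 mm high).

How it is judged:
On the way:
1. the knob sits in the holding notch: jaw between 28 and 40 mm, knob shifted sideways by more than 14 mm (value of joint jaw between 0.028 and 0.04 m and value of joint knob above 0.014 m), for 0.2 s.
At the end, for the whole second after the job is handed in: The knob rests in the holding notch (jaw between 28 and 40 mm, knob more than 14 mm sideways), and the round mount stands at rest on the holder's base between the jaws, metal face up (within 10 degrees), within 15 mm of midway along the holder's x and 16 mm of its centre line along y (all of step 1 and x of round_mount in the frame of holder between -0.07 and -0.04 m and y of round_mount in the frame of holder between -0.016 and 0.016 m and z of round_mount in the frame of holder between 0.016 and 0.024 m and angle between round_mount's own z axis and vertical below 0.17 rad and linear speed of round_mount below 0.02 m/s); the robot touches nothing.
It fails at once if the round mount is dropped or flung: it moves faster than 0.5 m/s (a fall of about 13 mm) while the fingers do not hold it (linear speed of round_mount above 0.5 m/s and contact force between the fingers and round_mount below 0.05 N).
It also fails if it takes over 58 s, if anything falls off the work surface, if the arm or the gripper's body presses on something with over 40 N, if the wrist force passes 120 N, or if a joint passes its speed limit or range.

ROBOT

A 6-joint arm with a two-finger parallel gripper is mounted at the origin on the work surface. World frame = base frame: x ahead of the robot, y to its left, z up, the work surface at z = 0. Lengths are in m, angles in rad, forces in N, time in s.
With the tool pointing down it reaches from about 0.25 to 0.725 m from the base axis. Payload 9.7 kg.
Tool frame: the origin (TCP) lies midway between the tips of the shut fingers; the grasp point (between the pads) lies behind it (pinch_z is the z of the grasp point in the tool frame, in m); z points along the fingers, y is the line along which they close (so a half turn about z gives the same grasp; the last joint's range is limited). The gripper opens to 85 mm and grips with 20 to 120 N. Pads are 22 mm wide; open, the fingers measure 114 mm over their backs; the gripper's body (76 mm by 85 mm) begins 54 mm behind the grasp point. The pads swing forward as they close: fully open they stand 13 mm farther back than shut.
Start: joints at [-1.254, 0.087, 0.176, 1.66, 0, 1.571], TCP at [0.171, -0.523, 0.231] pointing down, gripper open.
Joint ranges: [-3.13, 3.13], [-0.85, 1.81], [-1.15, 1.24], [-2.2, 2.28], [-1.44, 1.52], [-3.14, 3.14]. Speed limits (rad/s): [2.22, 2.22, 2.57, 3.14, 3.14, 3.14].

INTERFACE

Orientations are given as [roll, pitch, yaw] about the fixed x, y, z axes, in that order (R = Rz(yaw) Ry(pitch) Rx(roll)).
In Python, from plant import sense, snapshot, camera_info, hand_in, recognise, cut_out, pinch_z gives the robot as it stands.
- The arm moves only by the shell command python3 -m jog 'ROWS' [FORCE]. ROWS is JSON, a list of rows, each an object with "jaw": the gripper's target within -1 to 1 (shut at 1, half-way at 0, fully open at -1); "travel": the shift along the world's x, y, z in cm, a list of three; "yaw": the turn about the world's z in degrees. In form: [{"jaw": jaw, "travel": [dx, dy, dz], "yaw": yaw}, ...]. A call has 1 to 8 rows; each row is the pose to reach, as a shift and turn from the pose commanded when the call began; what a row does not reach only later rows make up. A row lasts 1/10 s, in which the tool goes at most 50 mm and 8.59 degrees, less where a joint would pass 70% of its speed; a pose out of reach is approached as far as the arm can. A call with a gripper value outside its range is refused whole. The fingers move at their own pace and stop on an object; FORCE is the grip in N (left out, the last holds). Time passes only in rows, so rows that repeat a pose let the fingers close. It gives the time, the measured TCP pose, the force, the opening and the grip force at its end, in the units of the state.
- sense(): the state, without advancing time (a new reading comes with each control period).
- snapshot(name): name is "side" or "top" or "wrist"; returns the picture (420x560x3 uint8, blue, green, red); there is no depth.
- camera_info(name): a dict with "camera_matrix" (3x3 intrinsics, pixels), "eye" and "orientation" of the camera in the world; the wrist camera has in their place "tool_from_camera" (4x4, takes a point from camera to tool coordinates, whose origin is the TCP and whose axes are the flange's). Camera axes: x right, y down, z forward; pixel columns grow to the right and rows downward; lengths in m; the calibration is good to about 2 mm. A picture is of the moment at which its call begins: read the wrist's pose just before it. camera_info takes no time and is no camera call.
- hand_in(): hands the job in; it is judged then, once.
Trained networks look in the newest picture that a camera, given by its name, has taken for a name from the list of things; names that differ only in an ending like _2 or _b are one class to them, and where a whole thing is asked for, a point or a joint stands for the part that bears it (a point fixed in the world has none). Each returns a list of dicts, best first, with "score" (0 to 1); they miss things now and then, are a little off and sometimes report something else, mostly with a low value. They report only what shows in the picture. A call takes as long as a camera call.
- recognise(camera, target): "centre" ([x, y, z] in m, in world coordinates, good to about 4 mm: the middle of the surface that is visible of it).
- cut_out(camera, target): "region" (420x560 bool, what is visible of it).
The state is a dict: "time": time; "qpos": joint angles; "qvel": joint speeds; "joint_torque": joint torques, N m; "tool_pos": TCP position; "orientation": TCP orientation; "ft_force": force on the tool from outside, world axes, zero at the start; "ft_torque": the same for the moment, N m; "gripper_width": finger opening in m; "finger_force": force on a finger pad.
Only numpy, scipy, OpenCV 4.12 (cv2) and the standard library are available. Lean on these libraries where they do the work, as an engineer would, in place of code of your own. Each camera call takes 0.05 s, during which the arm holds its last target. There are 200 camera calls.

## Working session

There is one attempt and no reset: what is moved stays moved. The work goes in short steps, Python scripts to look and compute and a shell command to move; the robot and the scene stay as the last step left them, time stands still between calls to the robot, and variables do not carry over. Pictures are saved under pics/ and viewed, at most 10 in all, crops included, and the job is handed in when it is done.

```bash
mkdir -p pics; ls; python3 - <<'E'
from plant import *
import cv2,numpy as np
s=sense();print(s['time'],s['tool_pos'],s['orientation'],s['gripper_width'],pinch_z)
a=snapshot("top");b=snapshot("side")
cv2.imwrite("pics/a.png",a);cv2.imwrite("pics/b.png",b)
for c in("top","side"):
  i=camera_info(c);print(c,i)
  for t in("holder","jaw","knob","round_mount"):
    print(t,[(np.round(r["centre"],3),round(r["score"],2)) for r in recognise(c,t)[:3]])
E
```

```text
pics
0.0 [ 0.171245   -0.52237994  0.23054822] [-3.14015223e+00 -5.10443973e-06  3.16762440e-01] 0.08552577709282322 -0.0187
top {'camera_matrix': array([[487.02320227,   0.        , 279.3339375 ],
       [  0.        , 487.02320227, 213.0463373 ],
       [  0.        ,   0.        ,   1.        ]]), 'eye': array([ 0.46805855, -0.11099799,  0.90453446]), 'orientation': array([-3.09757906,  0.02031041, -1.5637528 ])}
holder [(array([0.516, 0.125, 0.03 ]), 0.68)]
jaw [(array([0.537, 0.137, 0.03 ]), 0.94)]
knob [(array([0.498, 0.119, 0.076]), 0.6)]
round_mount [(array([ 0.593, -0.225,  0.026]), 0.82)]
side {'camera_matrix': array([[407.96390105,   0.        , 285.61582484],
       [  0.        , 407.96390105, 202.11661941],
       [  0.        ,   0.        ,   1.        ]]), 'eye': array([ 0.50787165, -0.80554825,  0.48481395]), 'orientation': array([-2.12388096, -0.01589001,  0.01679788])}
holder [(array([0.508, 0.107, 0.019]), 0.75)]
jaw [(array([0.533, 0.129, 0.024]), 0.74)]
knob [(array([0.498, 0.114, 0.062]), 0.58)]
round_mount [(array([ 0.604, -0.234,  0.023]), 0.64)]
```

View pics/a.png

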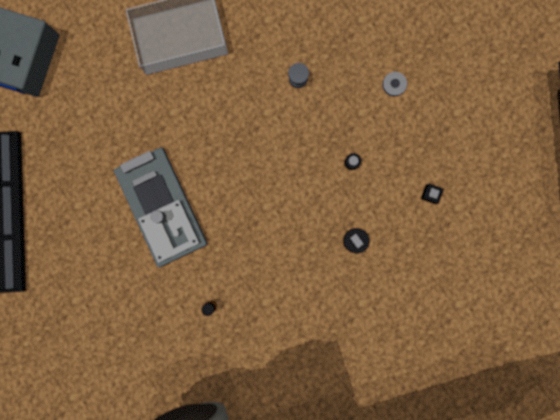

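View pics/b.png

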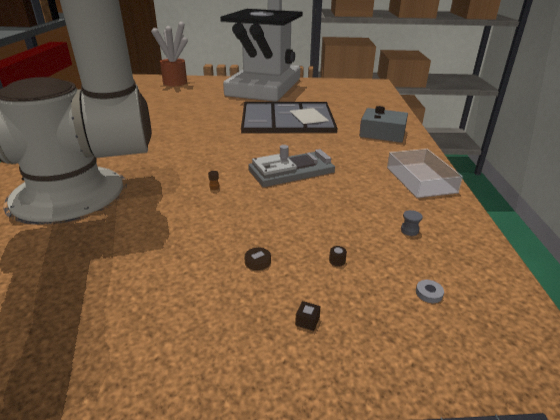

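The top view shows the holder from the fixed jaw at (139,160) to the plate end at (183,254). The knob is at (158,216), the notch lies to its right near (180,232), and the round mount is at (353,161). Next I'll refine the pose.

```bash
cat >h.py <<'E'
from plant import *
import cv2,numpy as np
from scipy.spatial.transform import Rotation as Ro
def cam(n,s=None):
    i=camera_info(n);K=i['camera_matrix']
    if 'eye' in i: return K,Ro.from_euler('xyz',i['orientation']).as_matrix(),np.array(i['eye'])
    s=s or sense();T=np.array(i['tool_from_camera']);R=Ro.from_euler('xyz',s['orientation']).as_matrix()
    return K,R@T[:3,:3],np.array(s['tool_pos'])+R@T[:3,3]
def ray(c,uv,z):
    K,R,e=c;d=R@np.linalg.solve(K,[uv[0],uv[1],1]);return e+d*(z-e[2])/d[2]
def proj(c,p):
    K,R,e=c;q=K@(R.T@(np.array(p)-e));return q[:2]/q[2]
E
python3 - <<'E'
from h import *
snapshot("top");c=cam("top")
im=cv2.imread("pics/a.png")
m=cut_out("top","holder")[0]["region"].astype(np.uint8)
print(m.sum());bx=cv2.boxPoints(cv2.minAreaRect(cv2.findNonZero(m)));print(bx)
P=np.array([ray(c,p,.02) for p in bx]);print(P.round(4),P.mean(0),[np.linalg.norm(P[i]-P[i-1]).round(4) for i in range(4)])
for n in("top","side"):
  if n=="side":snapshot(n)
  k=cam(n)
  for t in("knob","round_mount"):
    r=cut_out(n,t)
    for q in r[:2]:
      v,u=np.nonzero(q["region"]);print(n,t,q["score"],len(u),u.mean(),v.mean(),u.min(),u.max(),v.min(),v.max(),ray(k,(u.mean(),v.mean()),.07 if t=="knob" else .02))
cv2.imwrite("pics/c.png",cv2.resize(im[140:275,90:230],None,fx=4.4,fy=4.4,interpolation=cv2.INTER_CUBIC))
E
```

```text
6010
[[111.303116 169.26912 ]
 [162.35127  145.24648 ]
 [208.96883  244.30879 ]
 [157.92067  268.33142 ]]
[[0.5856 0.2168 0.02  ]
 [0.6303 0.1232 0.02  ]
 [0.4492 0.0348 0.02  ]
 [0.4049 0.1274 0.02  ]] [0.51750395 0.12555871 0.02      ] [np.float64(0.2016), np.float64(0.1037), np.float64(0.2016), np.float64(0.1026)]
top knob 0.52 182 157.9835164835165 217.13186813186815 150 166 211 223 [0.4963653  0.11536813 0.07      ]
top round_mount 0.7 249 352.53413654618475 161.67469879518072 344 362 153 170 [ 0.60136398 -0.22543655  0.02      ]
side round_mount 0.77 294 337.2312925170068 255.7278911564626 329 345 246 266 [ 0.59824792 -0.23166253  0.02      ]
```

View pics/c.png

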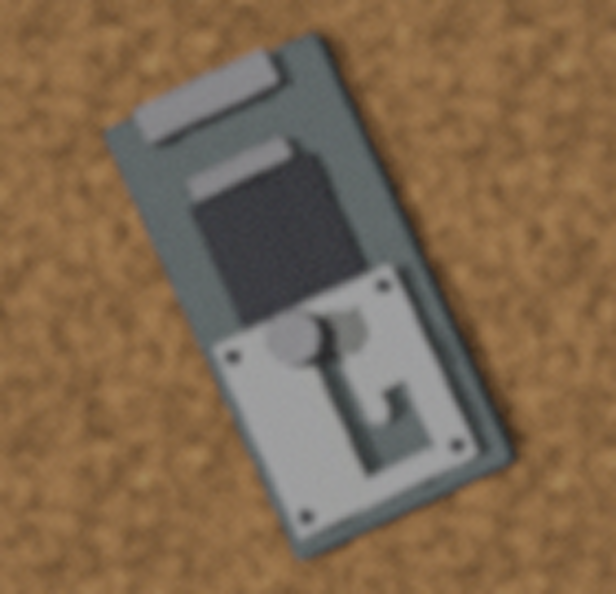

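```bash
python3 - <<'E'
from h import *
c=cam("top")
bx=np.array([(105,130),(318,35),(515,458),(300,557)])/4.4+[89.6,139.6]
P=np.array([ray(c,p,.02) for p in bx]);d=(P[2]+P[3]-P[0]-P[1])/2
y=np.degrees(np.arctan2(d[1],d[0]));w=P[1]-P[0];print(P.mean(0),y,np.degrees(np.arctan2(w[1],w[0]))-90,np.linalg.norm(d),np.linalg.norm(w))
E
python3 -m jog '[{"jaw":-1,"travel":[16,32,0],"yaw":48},{"jaw":-1,"travel":[16,32,0],"yaw":48},{"jaw":-1,"travel":[16,32,0],"yaw":48},{"jaw":-1,"travel":[16,32,0],"yaw":48},{"jaw":-1,"travel":[16,32,0],"yaw":48},{"jaw":-1,"travel":[16,32,0],"yaw":48},{"jaw":-1,"travel":[16,32,0],"yaw":48},{"jaw":-1,"travel":[16,32,0],"yaw":48}]' 60
```

```text
[0.5177377  0.12590646 0.02      ] -154.26082342529313 -155.59367872419978 0.1958286725248308 0.09745446792193992
time: 1.65
tool_pos: [0.3328, -0.1989, 0.2317]
orientation: [3.14, -0.001, 1.16]
ft_force: [-0.1, -0.9, 0.4]
gripper_width: 0.0854
finger_force: 0.0
```

```bash
python3 -m jog '[{"jaw":-1,"travel":[16.4,31.4,-4],"yaw":49},{"jaw":-1,"travel":[16.4,31.4,-4],"yaw":49},{"jaw":-1,"travel":[16.4,31.4,-4],"yaw":49},{"jaw":-1,"travel":[16.4,31.4,-4],"yaw":49},{"jaw":-1,"travel":[16.4,31.4,-4],"yaw":49},{"jaw":-1,"travel":[16.4,31.4,-4],"yaw":49},{"jaw":-1,"travel":[16.4,31.4,-4],"yaw":49},{"jaw":-1,"travel":[16.4,31.4,-4],"yaw":49}]'
python3 - <<'E'
from h import *
s=sense();print(s['qpos'],s['ft_force']);im=snapshot("wrist");c=cam("wrist",s);print(c[2])
h=np.array([.5177,.1257,0]);R=Ro.from_euler('z',-154.7,degrees=True).as_matrix()
for p in [(.022,0,.074),(-.1,.05,.02),(-.1,-.05,.02),(.1,-.05,.02),(.1,.05,.02)]:
  q=proj(c,h+R@p);print(p,q.round());cv2.circle(im,(int(q[0]),int(q[1])),3,(0,0,255),-1)
for t in("knob","holder"):print(t,[(np.round(r["centre"],4),round(r["score"],2)) for r in recognise("wrist",t)[:2]])
cv2.imwrite("pics/d.png",im)
E
```

```text
time: 2.45
tool_pos: [0.4966, 0.1148, 0.1895]
orientation: [-3.14, -0.001, 2.013]
ft_force: [-1.3, -1.5, -0.6]
gripper_width: 0.0855
finger_force: 0.0
[ 2.26901827e-01 -1.96946903e-02 -1.45064706e-02  1.57748049e+00
  6.02026195e-04  1.35521337e+00] [-1.27974927 -1.54311973 -0.55649508]
[0.46450291 0.18330159 0.33124063]
(0.022, 0, 0.074) [290. 199.]
(-0.1, 0.05, 0.02) [419. 234.]
(-0.1, -0.05, 0.02) [432. 125.]
(0.1, -0.05, 0.02) [199. 125.]
(0.1, 0.05, 0.02) [206. 234.]
knob [(array([0.496 , 0.1168, 0.075 ]), 0.61)]
holder [(array([0.5132, 0.1366, 0.0267]), 0.86)]
```

View pics/d.png

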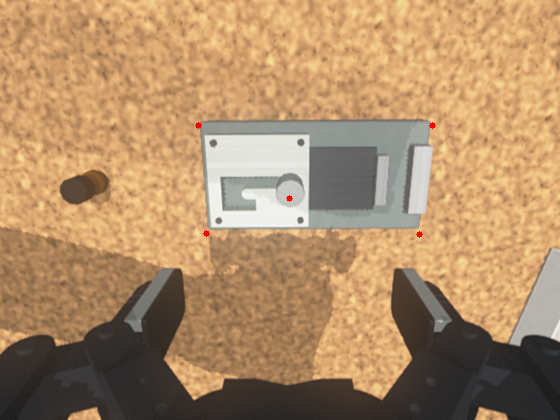

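The prediction sits about 5 px too low on the base edges (bottom edge seen at v≈229, predicted 234), and the knob disc is near (290,188). The fingers straddle u≈290. I'll take the knob's centre with a crop.

```bash
python3 - <<'E'
from h import *
s=sense();im=snapshot("wrist");c=cam("wrist",s)
r=cut_out("wrist","knob")
if r:
  v,u=np.nonzero(r[0]["region"]);print(len(u),u.min(),u.max(),v.min(),v.max())
for q in [(290,186),(290,190),(290,194)]:print(q,ray(c,q,.074))
for q,n in [((203.5,121),'+-'),((432,121),'--'),((211,229),'++'),((420,228),'-+')]:print(n,ray(c,q,.02))
cv2.imwrite("pics/e.png",cv2.resize(im[105:245,195:445],None,fx=3.2,fy=3.2,interpolation=cv2.INTER_CUBIC))
E
```

```text
764 280 307 169 203
(290, 186) [0.49246702 0.12126605 0.074     ]
(290, 190) [0.49379057 0.11846661 0.074     ]
(290, 194) [0.49512327 0.11564782 0.074     ]
+- [0.40689595 0.12937788 0.02      ]
-- [0.58417695 0.21276322 0.02      ]
++ [0.44915813 0.03977284 0.02      ]
-+ [0.62636924 0.12430867 0.02      ]
```

View pics/e.png

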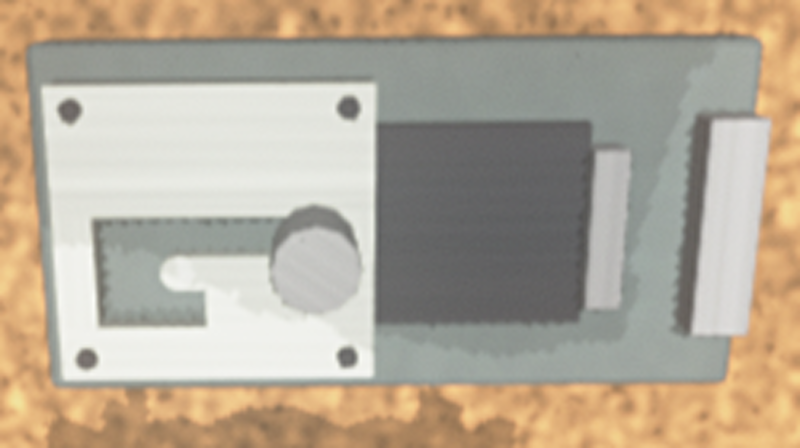

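```bash
python3 -m jog '[{"jaw":-1,"travel":[0,0.3,-5],"yaw":0},{"jaw":-1,"travel":[0,0.3,-10],"yaw":0},{"jaw":-1,"travel":[0,0.3,-14.3],"yaw":0},{"jaw":-1,"travel":[0,0.3,-14.3],"yaw":0},{"jaw":0,"travel":[0,0.3,-14.3],"yaw":0},{"jaw":1,"travel":[0,0.3,-14.3],"yaw":0},{"jaw":1,"travel":[0,0.3,-14.3],"yaw":0},{"jaw":1,"travel":[0,0.3,-14.3],"yaw":0}]' 60
python3 -m jog '[{"jaw":1,"travel":[0,0,0],"yaw":0},{"jaw":1,"travel":[0,0,0],"yaw":0},{"jaw":1,"travel":[0,0,0],"yaw":0}]' 60
```

```text
time: 3.5
tool_pos: [0.4964, 0.1145, 0.0502]
orientation: [3.139, 0.001, 2.01]
ft_force: [0.3, -0.2, 0.3]
gripper_width: 0.0283
finger_force: 0.0
time: 3.8
tool_pos: [0.4971, 0.1149, 0.0502]
orientation: [3.137, 0.001, 2.01]
ft_force: [3.4, 0.5, 6.3]
gripper_width: 0.02
finger_force: 58.8
```

```bash
python3 -m jog '[{"jaw":1,"travel":[-0.9,-0.43,0],"yaw":0},{"jaw":1,"travel":[-1.8,-0.85,0],"yaw":0},{"jaw":1,"travel":[-2.7,-1.28,0],"yaw":0},{"jaw":1,"travel":[-3.6,-1.7,0],"yaw":0},{"jaw":1,"travel":[-4.2,-2.0,0],"yaw":0},{"jaw":1,"travel":[-4.6,-2.18,0],"yaw":0},{"jaw":1,"travel":[-4.7,-2.22,0],"yaw":0},{"jaw":1,"travel":[-4.7,-2.22,0],"yaw":0}]' 60
python3 - <<'E'
from h import *
im=snapshot("wrist");cv2.imwrite("pics/f.png",im)
print(sense()['tool_pos'],sense()['ft_force'])
E
```

```text
time: 4.6
tool_pos: [0.4509, 0.0927, 0.0502]
orientation: [3.135, 0.001, 2.01]
ft_force: [9.9, 2.2, 2.5]
gripper_width: 0.0198
finger_force: 58.7
[0.45090783 0.0928012  0.05016188] [8.9426749  2.4233117  2.75591869]
```

View pics/f.png

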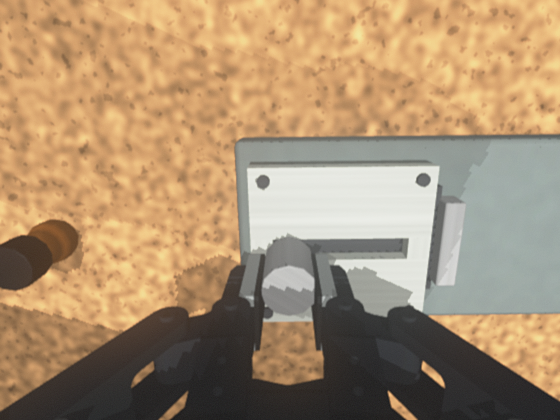

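The knob is gripped and drawn back, with the jaw moved right up to the plate edge. Next comes the sideways shift.

```bash
python3 -m jog '[{"jaw":1,"travel":[0.1,-0.5,0],"yaw":0},{"jaw":1,"travel":[0.35,-1.0,0],"yaw":0},{"jaw":1,"travel":[0.6,-1.5,0],"yaw":0},{"jaw":1,"travel":[0.77,-1.84,0],"yaw":0},{"jaw":1,"travel":[0.81,-1.92,0],"yaw":0},{"jaw":1,"travel":[0.81,-1.92,0],"yaw":0},{"jaw":1,"travel":[0.81,-1.92,0],"yaw":0}]' 60
```

```text
time: 5.35
tool_pos: [0.4589, 0.0741, 0.0501]
orientation: [3.135, -0.0, 2.01]
ft_force: [8.0, 7.2, 3.0]
gripper_width: 0.0199
finger_force: 58.8
```

```bash
python3 -m jog '[{"jaw":1,"travel":[0.4,0.19,0],"yaw":0},{"jaw":1,"travel":[0.8,0.38,0],"yaw":0},{"jaw":1,"travel":[1.2,0.57,0],"yaw":0},{"jaw":1,"travel":[1.45,0.68,0],"yaw":0},{"jaw":1,"travel":[1.6,0.75,0],"yaw":0},{"jaw":1,"travel":[1.6,0.75,0],"yaw":0}]' 60
```

```text
time: 5.95
tool_pos: [0.4747, 0.0818, 0.0501]
orientation: [3.136, -0.0, 2.011]
ft_force: [6.0, 5.6, 4.8]
gripper_width: 0.02
finger_force: 59.0
```

```bash
python3 -m jog '[{"jaw":0.5,"travel":[0,0,0],"yaw":0},{"jaw":0,"travel":[0,0,0],"yaw":0},{"jaw":-0.5,"travel":[0,0,0],"yaw":0},{"jaw":-1,"travel":[0,0,0],"yaw":0},{"jaw":-1,"travel":[0,0,0],"yaw":0},{"jaw":-1,"travel":[0,0,4],"yaw":0},{"jaw":-1,"travel":[0,0,8],"yaw":0},{"jaw":-1,"travel":[0,0,12],"yaw":0}]' 60
python3 - <<'E'
from h import *
s=sense();im=snapshot("wrist");cv2.imwrite("pics/g.png",im);c=cam("wrist",s)
for t in("knob","jaw"):print(t,[(np.round(r["centre"],4),round(r["score"],2)) for r in recognise("wrist",t)[:2]])
h=np.array([.517,.1262,0]);R=Ro.from_euler('z',-154.7,degrees=True).as_matrix();print("expected",h+R@[.056,.02,.074], "place",h+R@[-.055,0,0.02])
E
```

```text
time: 6.75
tool_pos: [0.472, 0.0803, 0.1695]
orientation: [-3.141, -0.0, 2.01]
ft_force: [0.7, -0.7, -0.6]
gripper_width: 0.0855
finger_force: 0.0
knob [(array([0.4744, 0.086 , 0.0738]), 0.88)]
jaw [(array([0.5174, 0.1224, 0.0218]), 0.64)]
expected [0.47491853 0.08418631 0.074     ] place [0.56672454 0.14970468 0.02      ]
```

View pics/g.png

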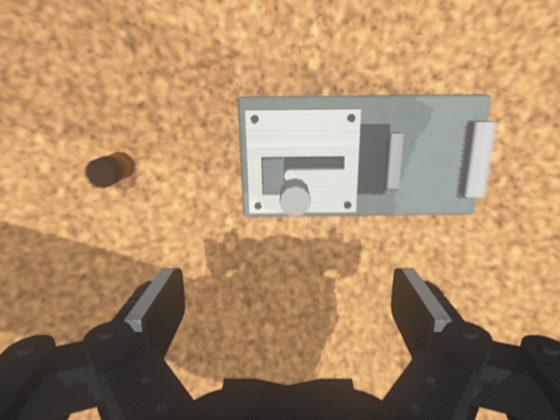

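The knob is parked in the notch at (295,195) and the jaw stands open at u≈395. On to the round mount.

```bash
python3 -m jog '[{"jaw":-1,"travel":[12.8,-30.8,0],"yaw":68},{"jaw":-1,"travel":[12.8,-30.8,0],"yaw":68},{"jaw":-1,"travel":[12.8,-30.8,0],"yaw":68},{"jaw":-1,"travel":[12.8,-30.8,0],"yaw":68},{"jaw":-1,"travel":[12.8,-30.8,0],"yaw":68},{"jaw":-1,"travel":[12.8,-30.8,0],"yaw":68},{"jaw":-1,"travel":[12.8,-30.8,0],"yaw":68},{"jaw":-1,"travel":[12.8,-30.8,0],"yaw":68}]' 30
python3 -m jog '[{"jaw":-1,"travel":[0,0,0],"yaw":7.5},{"jaw":-1,"travel":[0,0,0],"yaw":15},{"jaw":-1,"travel":[0,0,0],"yaw":22},{"jaw":-1,"travel":[0,0,0],"yaw":22},{"jaw":-1,"travel":[0,0,0],"yaw":22}]'
python3 - <<'E'
from h import *
s=sense();im=snapshot("wrist");cv2.imwrite("pics/i.png",im);c=cam("wrist",s)
print(s['tool_pos'])
for t in("round_mount",):
  print(t,[(np.round(r["centre"],4),round(r["score"],2)) for r in recognise("wrist",t)[:3]])
  for q in cut_out("wrist",t)[:2]:
    v,u=np.nonzero(q["region"]);print(q["score"],len(u),u.min(),u.max(),v.min(),v.max(),ray(c,(u.mean(),v.mean()),.017))
E
```

```text
time: 7.7
tool_pos: [0.6006, -0.2323, 0.1642]
orientation: [3.141, -0.004, -3.124]
ft_force: [-0.7, 0.7, -0.4]
gripper_width: 0.0853
finger_force: 0.0
time: 8.2
tool_pos: [0.6001, -0.2274, 0.1672]
orientation: [3.141, -0.001, -2.746]
ft_force: [0.2, 0.6, -0.6]
gripper_width: 0.0856
finger_force: 0.0
[ 0.60009396 -0.22742773  0.16723156]
round_mount [(array([ 0.6002, -0.2279,  0.0256]), 0.97)]
0.88 1145 272 307 171 210 [ 0.6008507  -0.22468728  0.017     ]
```

View pics/i.png

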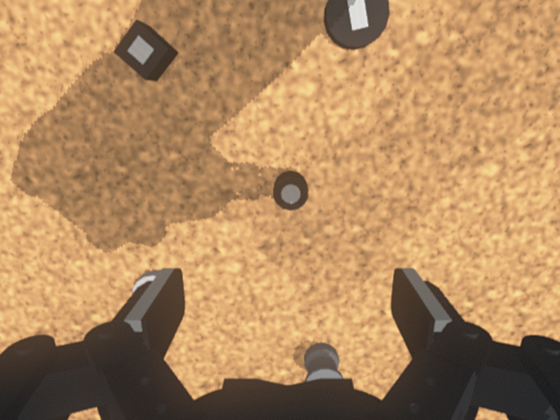

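The round mount is at (291,190), with the metal face centred at (291,193), the size is right and the decoys are well clear. I'll descend.

```bash
python3 -m jog '[{"jaw":-1,"travel":[0,0,-4],"yaw":2.5},{"jaw":-1,"travel":[0,0,-8],"yaw":2.5},{"jaw":-1,"travel":[0,0,-12],"yaw":2.5},{"jaw":-1,"travel":[0,0,-14.5],"yaw":2.5},{"jaw":-1,"travel":[0,0,-15.9],"yaw":2.5},{"jaw":-1,"travel":[0,0,-15.9],"yaw":2.5},{"jaw":-1,"travel":[0,0,-15.9],"yaw":2.5}]' 30
```

```text
time: 9.05
tool_pos: [0.6011, -0.2278, 0.0106]
orientation: [-3.141, 0.001, -2.699]
ft_force: [0.1, -0.0, 0.9]
gripper_width: 0.0853
finger_force: 0.0
```

```bash
python3 -m jog '[{"jaw":-1,"travel":[0,0,-0.7],"yaw":0},{"jaw":-0.3,"travel":[0,0,-0.7],"yaw":0},{"jaw":0,"travel":[0,0,-0.7],"yaw":0},{"jaw":0.2,"travel":[0,0,-0.7],"yaw":0},{"jaw":0.4,"travel":[0,0,-0.7],"yaw":0},{"jaw":0.6,"travel":[0,0,-0.7],"yaw":0},{"jaw":0.6,"travel":[0,0,-0.7],"yaw":0},{"jaw":0.6,"travel":[0,0,-0.7],"yaw":0}]' 30
```

```text
time: 9.85
tool_pos: [0.6007, -0.2276, 0.0028]
orientation: [-3.141, 0.001, -2.699]
ft_force: [-0.9, 0.3, 4.7]
gripper_width: 0.0291
finger_force: 29.8
```

```bash
python3 -m jog '[{"jaw":0.6,"travel":[0,0,1],"yaw":0},{"jaw":0.6,"travel":[0,0,3],"yaw":0},{"jaw":0.6,"travel":[0,0,6],"yaw":0},{"jaw":0.6,"travel":[0,0,9],"yaw":0},{"jaw":0.6,"travel":[0,0,11],"yaw":0},{"jaw":0.6,"travel":[0,0,12],"yaw":0},{"jaw":0.6,"travel":[0,0,12],"yaw":0}]' 30
```

```text
time: 10.55
tool_pos: [0.6009, -0.2278, 0.1237]
orientation: [-3.14, 0.001, -2.699]
ft_force: [0.3, 0.6, -0.1]
gripper_width: 0.0288
finger_force: 29.7
```

```bash
python3 -m jog '[{"jaw":0.6,"travel":[-0.2,2,0],"yaw":0},{"jaw":0.6,"travel":[-0.5,5,0],"yaw":0},{"jaw":0.6,"travel":[-0.8,9,0],"yaw":0},{"jaw":0.6,"travel":[-1.2,13,0],"yaw":0},{"jaw":0.6,"travel":[-1.6,17,0],"yaw":0},{"jaw":0.6,"travel":[-1.9,21,0],"yaw":0},{"jaw":0.6,"travel":[-2.3,25,0],"yaw":0},{"jaw":0.6,"travel":[-2.6,29,0],"yaw":0}]' 30
python3 -m jog '[{"jaw":0.6,"travel":[-0.3,3.5,0],"yaw":0},{"jaw":0.6,"travel":[-0.6,6.5,0],"yaw":0},{"jaw":0.6,"travel":[-0.75,8.3,0],"yaw":0},{"jaw":0.6,"travel":[-0.8,8.8,0],"yaw":0},{"jaw":0.6,"travel":[-0.8,8.8,0],"yaw":0},{"jaw":0.6,"travel":[-0.8,8.8,0],"yaw":0}]' 30
python3 - <<'E'
from h import *
s=sense();im=snapshot("wrist");c=cam("wrist",s)
print(s['tool_pos'])
h=np.array([.5172,.1262,0]);R=Ro.from_euler('z',-154.7,degrees=True).as_matrix()
for p in [(-.082,.03,.034),(-.082,-.03,.034),(-.028,-.022,.034),(-.028,.022,.034),(-.055,0,.02)]:
  q=proj(c,h+R@p);cv2.circle(im,(int(q[0]),int(q[1])),2,(0,0,255),-1)
cv2.imwrite("pics/j.png",im)
E
```

```text
time: 11.35
tool_pos: [0.5728, 0.0647, 0.1206]
orientation: [3.141, -0.002, -2.698]
ft_force: [0.7, 0.1, -0.1]
gripper_width: 0.0287
finger_force: 29.7
time: 11.95
tool_pos: [0.5661, 0.1498, 0.1217]
orientation: [-3.142, -0.001, -2.699]
ft_force: [0.5, -0.6, -0.7]
gripper_width: 0.029
finger_force: 29.7
[0.56610739 0.14979216 0.12165817]
```

View pics/j.png

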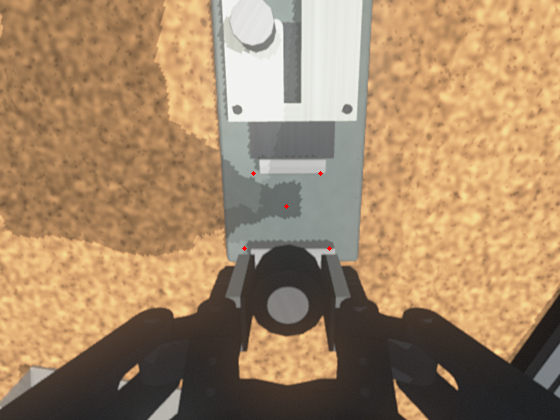

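The parked gap lies between the jaw faces at v≈173 and 248, as predicted in x. In y the holder sits about 3 mm toward −y (jaw at u 260–327, predicted 253–320). I'll correct for that and lower.

```bash
python3 -m jog '[{"jaw":0.6,"travel":[0,0.3,-1.5],"yaw":0},{"jaw":0.6,"travel":[0,0.3,-4],"yaw":0},{"jaw":0.6,"travel":[0,0.3,-6.5],"yaw":0},{"jaw":0.6,"travel":[0,0.3,-8.2],"yaw":0},{"jaw":0.6,"travel":[0,0.3,-9.0],"yaw":0},{"jaw":0.6,"travel":[0,0.3,-9.2],"yaw":0},{"jaw":0.6,"travel":[0,0.3,-9.2],"yaw":0}]' 30
```

```text
time: 12.7
tool_pos: [0.5666, 0.1533, 0.0304]
orientation: [-3.142, 0.0, -2.699]
ft_force: [-0.3, 0.9, -0.4]
gripper_width: 0.0289
finger_force: 29.7
```

```bash
python3 -m jog '[{"jaw":0.6,"travel":[0,0,-0.2],"yaw":0},{"jaw":0.6,"travel":[0,0,-0.4],"yaw":0},{"jaw":0.6,"travel":[0,0,-0.6],"yaw":0},{"jaw":0.6,"travel":[0,0,-0.65],"yaw":0},{"jaw":0.6,"travel":[0,0,-0.65],"yaw":0},{"jaw":0.6,"travel":[0,0,-0.65],"yaw":0}]' 30
```

```text
time: 13.3
tool_pos: [0.5665, 0.1535, 0.0239]
orientation: [-3.142, 0.0, -2.699]
ft_force: [-0.2, -0.8, -0.8]
gripper_width: 0.029
finger_force: 29.7
```

```bash
python3 -m jog '[{"jaw":0.6,"travel":[0,0,-0.05],"yaw":0},{"jaw":0.6,"travel":[0,0,-0.1],"yaw":0},{"jaw":0.6,"travel":[0,0,-0.1],"yaw":0},{"jaw":0.6,"travel":[0,0,-0.1],"yaw":0}]' 30
```

```text
time: 13.7
tool_pos: [0.5665, 0.1535, 0.0228]
orientation: [-3.142, 0.0, -2.699]
ft_force: [-0.3, -0.1, -0.3]
gripper_width: 0.0289
finger_force: 29.8
```

```bash
python3 -m jog '[{"jaw":0.6,"travel":[0,0,-0.05],"yaw":0},{"jaw":0.6,"travel":[0,0,-0.1],"yaw":0},{"jaw":0.6,"travel":[0,0,-0.1],"yaw":0},{"jaw":0.6,"travel":[0,0,-0.1],"yaw":0}]' 30
```

```text
time: 14.1
tool_pos: [0.5665, 0.1535, 0.0227]
orientation: [-3.141, 0.001, -2.699]
ft_force: [-4.1, -1.1, 6.7]
gripper_width: 0.0289
finger_force: 30.3
```

Contact made: 6.7 N upward on the tool. I'll release.

```bash
python3 -m jog '[{"jaw":0.3,"travel":[0,0,-0.05],"yaw":0},{"jaw":0.1,"travel":[0,0,-0.05],"yaw":0},{"jaw":-0.2,"travel":[0,0,-0.05],"yaw":0},{"jaw":-0.4,"travel":[0,0,-0.05],"yaw":0},{"jaw":-0.6,"travel":[0,0,0],"yaw":0},{"jaw":-0.6,"travel":[0,0,1],"yaw":0},{"jaw":-0.6,"travel":[0,0,3],"yaw":0},{"jaw":-0.6,"travel":[0,0,6],"yaw":0}]' 30
python3 -m jog '[{"jaw":-0.6,"travel":[0,0,3],"yaw":0},{"jaw":-0.6,"travel":[-2,-1,6],"yaw":0},{"jaw":-0.6,"travel":[-4,-2,9],"yaw":0},{"jaw":-0.6,"travel":[-4,-2,9],"yaw":0},{"jaw":-0.6,"travel":[-4,-2,9],"yaw":0}]'
python3 - <<'E'
from h import *
h=np.array([.5172,.1262,0]);R=Ro.from_euler('z',-154.7,degrees=True).as_matrix()
ims=[]
for n in("wrist","top"):
  s=sense();im=snapshot(n);c=cam(n,s);ims.append(im)
  for t in("round_mount","knob"):print(n,t,[(np.round(R.T@(r["centre"]-h),4),round(r["score"],2)) for r in recognise(n,t)[:2]])
cv2.imwrite("pics/k.png",ims[0])
E
```

```text
time: 14.9
tool_pos: [0.5656, 0.1532, 0.0817]
orientation: [3.141, -0.003, -2.699]
ft_force: [1.1, -0.4, 0.2]
gripper_width: 0.0682
finger_force: 0.0
time: 15.4
tool_pos: [0.5268, 0.1335, 0.1734]
orientation: [-3.141, 0.003, -2.699]
ft_force: [-0.5, 0.1, -0.5]
gripper_width: 0.0682
finger_force: 0.0
wrist round_mount [(array([-0.0556, -0.001 ,  0.0442]), 0.77)]
wrist knob [(array([0.0583, 0.0179, 0.0737]), 0.95)]
top round_mount []
top knob [(array([0.0562, 0.0159, 0.076 ]), 0.53)]
```

View pics/k.png

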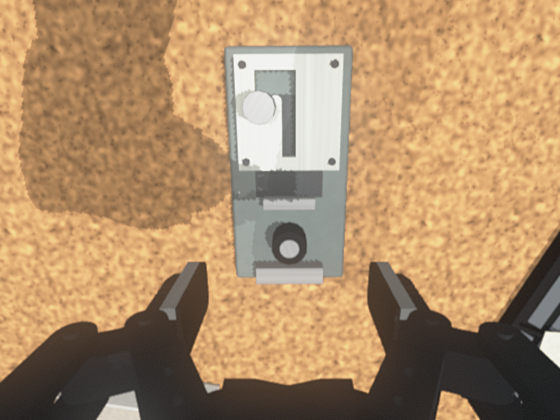

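The mount stands upright at (289,245), centred between the jaws, with the knob in its notch at (259,107) and the gripper clear. I'm handing it in.

```bash
python3 -c "
from plant import *
print(hand_in())"
```

```text
the job is handed in; nothing more can be done
None
```

I parked the knob in the holding notch, set the round mount upright between the open jaws with its metal face up, released it, and handed the job in at about 15.6 s; the hand-in returned no verdict.

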